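# Restock the spice drawer and shut it

### The arm

A 6-joint arm with a two-finger parallel gripper is mounted at the origin on the work surface. World frame = base frame: x ahead of the robot, y to its left, z up, the work surface at z = 0. Lengths are in m, angles in rad, forces in N, time in s.
With the tool pointing down it reaches from about 0.225 to 0.725 m from the base axis. Payload 3.1 kg.
Tool frame: the origin (TCP) lies between the finger pads; the fingertips stand 17 mm ahead of it and the grasp point (between the pads) lies 2 mm behind it; z points along the fingers, y is the line along which they close (so a half turn about z gives the same grasp; the last joint's range is limited). The gripper opens to 85 mm and grips with 20 to 120 N. Pads are 22 mm wide; open, the fingers measure 114 mm over their backs; the gripper's body (76 mm by 85 mm) begins 54 mm behind the grasp point. The pads swing forward as they close: fully open they stand 13 mm farther back than shut.
Start: joints at [-1.416, 0.048, 0.099, 1.622, 0, 1.443], TCP at [0.146, -0.504, 0.248] pointing down, gripper open.
Joint ranges: [-2.91, 2.91], [-0.99, 1.94], [-1.21, 1.42], [-2.12, 2.29], [-1.49, 1.47], [-3.14, 3.14]. Speed limits (rad/s): [2.79, 2.79, 3.14, 3.14, 3.14, 3.14].

### API

Orientations are given as a unit quaternion [w, x, y, z].
In Python, from workcell import observe, camera, finish_job gives the robot as it stands.
- The arm moves only by the tool arm_command, never from a script. Its argument "moves" is a list of rows, each a list of 6 numbers: the shift along the tool's x, y, z in m, then the turn, a rotation vector about the tool's x, y, z in rad. A call has 1 to 10 rows; each row is the pose to reach, as a shift and turn from the pose commanded when the call began, along the tool's axes at that moment; what a row does not reach only later rows make up. A row lasts 1/10 s, in which the tool goes at most 50 mm and 8.59 degrees, less where a joint would pass 70% of its speed; a pose out of reach is approached as far as the arm can. A call with a gripper value outside its range is refused whole. "grip" is the finger opening in m, from 0 to 0.0854, set as the call begins (left out, the last holds). The fingers move at their own pace and stop on an object; "grip_force" is the grip in N (left out, the last holds). Time passes only in rows, so rows that repeat a pose let the fingers close. It gives the time, the measured TCP pose, the force, the opening and the grip force at its end, in the units of the state.
- observe(): the state, without advancing time (a new reading comes with each control period).
- camera(name): name is "scene" or "top" or "wrist"; returns a dict with "image" (400x640x3 uint8, red, green, blue), "vfov" (degrees; the focal length in pixels is half the picture's height over the tangent of half this angle, whatever the lens; pixels are square), "cx", "cy" (the principal point, pixels), "R" (3x3) and "t" (3): a world point X has camera coordinates R X + t; the wrist camera has in their place "tool_from_camera" (4x4, takes a point from camera to tool coordinates, whose origin is the TCP and whose axes are the flange's). Camera axes: x right, y down, z forward; pixel columns grow to the right and rows downward; lengths in m; the calibration is good to about 2 mm. A picture is of the moment at which its call begins: read the wrist's pose just before it. There is no depth.
- finish_job(): hands the job in; it is judged then, once.
The state is a dict: "time_s": time; "joint_positions": joint angles; "qvel": joint speeds; "joint_efforts": joint torques, N m; "tcp_pos": TCP position; "ee_rot": TCP orientation; "wrist_force": force on the tool from outside, world axes, zero at the start; "torque": the same for the moment, N m; "width": opening from 0.0 (shut) to 1.0 (fully open); "grip_force": force on a finger pad.
Only numpy, scipy, OpenCV 4.12 (cv2) and the standard library are available. Lean on these libraries where they do the work, as an engineer would, in place of code of your own. Each camera call takes 0.05 s, during which the arm holds its last target. There are 200 camera calls.

### The job

The open spice drawer is one jar short. Take the one jar on the bread board that is the same height as the jars already in the drawer (the shortest of the three; the taller ones would not clear the unit's top), stand it upright in the empty front bay of the drawer and let go of it, then push the drawer fully home until it clicks in. Leave the other two jars standing where they are on the board.

Things in the scene. Friction and masses are not known exactly. Their poses are not given: they have to be found in the camera images.
- spice_unit: Cream spice unit with a dark wooden top, fixed on the table: 220 mm deep (x), 290 mm wide (y), 106 mm high. Origin: centre of its underside; its x points from the drawer side to the back (the way the drawer closes), z up. The front edge of its wooden top is at x = -108 mm, the top's underside at z = 94 mm, 72 mm above the drawer's floor.
- drawer (a joint): How far the unit's only drawer is out, in m: 0 is fully home (end stop), 0.15 the limit. It closes along the unit's +x and stays where it is left (friction 1.2 N plus 4 N per m/s). From 18 mm out a sprung ball resists, about 6 N in all; its crest is 8 mm out, and from about 4 mm out it pulls the drawer home by itself and keeps it at 0.
- drawer_handle (a point): Middle of the drawer's brass bar handle: a bar 110 mm long (along y), 11 mm thick, its middle 35 mm out in front of the drawer's front panel, 68 mm above the table, free in front, above and below. Moves with the drawer; axes those of the unit (x the closing direction). The front panel is 15 mm thick, 284 mm wide, from 14 to 90 mm above the table.
- drawer_bay (a point): Centre of the floor of the drawer's empty front bay, 22 mm above the table; moves with the drawer, axes those of the unit. The bay is 105 mm long (x) by 152 mm wide (y). Above this floor rise: front panel (-x side) 68 mm, drawer side (-y) 40 mm, partitions (+x and +y) 30 mm. Beyond the +y one stand two 60 mm tall amber jars with red lids, part of the drawer.
- board: Light wooden bread board, fixed on the table: 180 mm (x) by 260 mm (y), 12 mm thick, with a short grip at +x. Origin: centre of its underside.
- jar_short: Spice jar: amber glass cylinder 40 mm in diameter with a paper label band and a red screw lid 37 mm across and 13 mm high, 60 mm tall in all, about 120 g. Loose, standing upright on the bread board. Origin: centre of its underside; z up its axis. This is the one that belongs in the drawer. The three jars change places from one start to the next.
- jar_medium: Spice jar: amber glass cylinder 40 mm in diameter with a paper label band and a red screw lid 37 mm across and 13 mm high, 80 mm tall in all, about 160 g. Loose, standing upright on the bread board. Origin: centre of its underside; z up its axis. Too tall for the drawer; leave it.
- jar_tall: Spice jar: amber glass cylinder 40 mm in diameter with a paper label band and a red screw lid 37 mm across and 13 mm high, 100 mm tall in all, about 200 g. Loose, standing upright on the bread board. Origin: centre of its underside; z up its axis. Too tall for the drawer; leave it.

How it is judged:
On the way:
1. the short jar stands upright in the drawer's empty bay, let go, with the drawer still open (x of jar_short in the frame of drawer_bay between -0.05 and 0.05 m and y of jar_short in the frame of drawer_bay between -0.075 and 0.075 m and z of jar_short in the frame of drawer_bay between -0.008 and 0.01 m and angle between jar_short's own z axis and vertical below 0.2 rad and contact force between the fingers and jar_short below 0.1 N and value of joint drawer above 0.03 m), for 0.2 s.
At the end, for the whole second after the job is handed in: The drawer is fully home (less than 3 mm out) and the short jar stands on the floor of its front bay (within 50 mm of the bay's centre along the unit's x and 75 mm along its y), upright within 0.2 rad, at rest. The other two jars stand on the board within 40 mm of where they were (x of jar_short in the frame of drawer_bay between -0.05 and 0.05 m and y of jar_short in the frame of drawer_bay between -0.075 and 0.075 m and z of jar_short in the frame of drawer_bay between -0.008 and 0.01 m and angle between jar_short's own z axis and vertical below 0.2 rad and value of joint drawer below 0.003 m and linear speed of jar_short below 0.02 m/s and not (distance of jar_medium from where it was at the start of the episode above 0.04 m or angle between jar_medium's own z axis and vertical above 0.6 rad) and not (distance of jar_tall from where it was at the start of the episode above 0.04 m or angle between jar_tall's own z axis and vertical above 0.6 rad)); the robot touches nothing.
It fails at once if medium jar knocked over, or moved more than 40 mm from its place (distance of jar_medium from where it was at the start of the episode above 0.04 m or angle between jar_medium's own z axis and vertical above 0.6 rad).
It fails at once if tall jar knocked over, or moved more than 40 mm from its place (distance of jar_tall from where it was at the start of the episode above 0.04 m or angle between jar_tall's own z axis and vertical above 0.6 rad).
It also fails if it takes over 48 s, if anything falls off the work surface, if the arm or the gripper's body presses on something with over 40 N, if the wrist force passes 120 N, or if a joint passes its speed limit or range.

## Working session

There is one attempt and no reset: what is moved stays moved. The work goes in short steps, Python scripts to look and compute and a tool call to move; the robot and the scene stay as the last step left them, time stands still between calls to the robot, and variables do not carry over. Pictures are saved under pics/ and viewed, at most 10 in all, crops included, and the job is handed in when it is done.

Besides the shell and the picture viewer there is one more tool, called after "Call:" in YAML: its name, and indented under it one key for each argument. arm_command: Moves the arm, as the interface text tells. Its arguments: {"type":"object","properties":{"moves":{"type":"array","items":{"type":"array","items":{"type":"number"}}},"grip":{"type":"number"},"grip_force":{"type":"number"}},"required":["moves"]}

```bash
mkdir -p pics; cat > h.py <<'E'
import numpy as np, cv2
from workcell import observe, camera, finish_job
def cam(n):
    c=camera(n); f=200/np.tan(np.radians(c['vfov'])/2); c['f']=f; return c
def ray(c,u,v,z):
    R=np.array(c['R']);t=np.array(c['t']); d=R.T@np.array([(u-c['cx'])/c['f'],(v-c['cy'])/c['f'],1]); o=-R.T@t
    return o+d*(z-o[2])/d[2]
def proj(c,X):
    p=np.array(c['R'])@np.array(X)+np.array(c['t']); return p[:2]/p[2]*c['f']+[c['cx'],c['cy']]
E
python3 - <<'E'
from h import *
s=observe(); print({k:np.round(v,3) for k,v in s.items()})
for n in('top','scene'):
    c=cam(n); cv2.imwrite(f'pics/{n}0.png',c['image'][:,:,::-1]); print(n,c['f'],c['cx'],c['cy'],np.round(-np.array(c['R']).T@np.array(c['t']),3))
    np.save(n+'0.npy',c,allow_pickle=True)
E
```

```text
{'time_s': np.float64(0.0), 'joint_positions': array([-1.416,  0.049,  0.098,  1.622,  0.   ,  1.443]), 'qvel': array([-0.001, -0.001, -0.   ,  0.003, -0.002,  0.001]), 'joint_efforts': array([ 0.0000e+00, -3.3878e+01,  3.2002e+01,  2.0000e-02, -0.0000e+00,
        0.0000e+00]), 'tcp_pos': array([ 0.146, -0.504,  0.247]), 'ee_rot': array([-0.001,  0.99 ,  0.141, -0.   ]), 'wrist_force': array([-0.709,  0.439, -0.689]), 'torque': array([-0.008,  0.014,  0.026]), 'grip_force': np.float64(0.0), 'width': np.float64(1.002)}
top 410.308564898575 318.85799101787035 200.14125108245653 [ 0.52  -0.082  0.908]
scene 513.5662535020818 315.1324841298761 198.18882892135318 [ 0.875 -0.59   0.885]
```

View pics/top0.png

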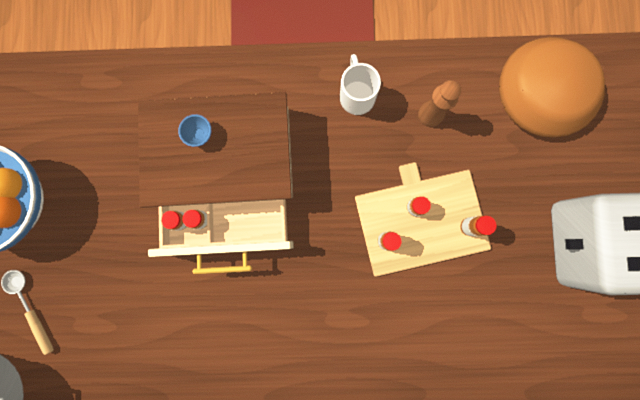

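View pics/scene0.png

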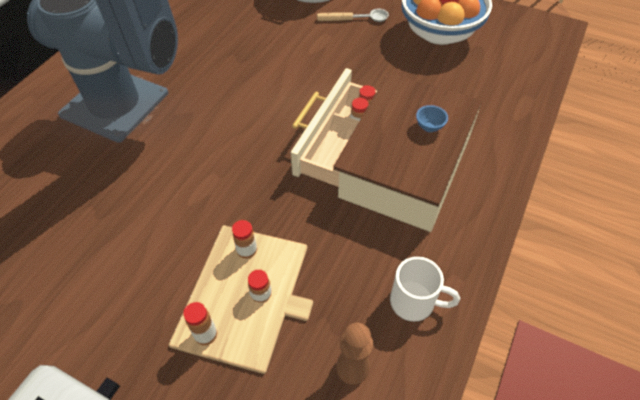

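The top view shows the lids at about (421,206), (391,241) and (485,226). The unit's wooden top spans (138,100) to (292,199), and the handle runs from (195,271) to (250,268). In the scene view the middle jar at (259,280) looks the shortest. I'll triangulate the lids to check.

```bash
python3 - <<'E'
from h import *
C={n:np.load(n+'0.npy',allow_pickle=True).item() for n in('top','scene')}
L={}
for n,c in C.items():
    h=cv2.cvtColor(c['image'],cv2.COLOR_RGB2HSV); m=((h[...,0]<4)|(h[...,0]>174))&(h[...,1]>200)&(h[...,2]>110)
    k,_,st,ce=cv2.connectedComponentsWithStats(m.astype('uint8'))
    L[n]=[(ce[i],st[i]) for i in range(1,k) if 80<st[i][4]<900]
    print(n,[(np.round(a,1).tolist(),b.tolist()) for a,b in L[n]])
def line(c,p):
    o=ray(c,*p,1e-9+0.5); q=ray(c,*p,0); return o,(q-o)/np.linalg.norm(q-o)
for a,_ in L['top']:
  for b,_ in L['scene']:
    o1,d1=line(C['top'],a);o2,d2=line(C['scene'],b)
    s=np.linalg.lstsq(np.c_[d1,-d2],o2-o1,rcond=None)[0]
    p,q=o1+s[0]*d1,o2+s[1]*d2
    if np.linalg.norm(p-q)<.012 and -.02<p[2]<.15: print(np.round(a),np.round(b),np.round((p+q)/2,4),round(np.linalg.norm(p-q),4))
c=C['top']
# brass handle
h=cv2.cvtColor(c['image'],cv2.COLOR_RGB2HSV); m=((h[...,0]>18)&(h[...,0]<32)&(h[...,1]>170)&(h[...,2]>110)).astype('uint8'); m[:, :150]=0;m[:,300:]=0;m[:255]=0;m[290:]=0
ys,xs=np.nonzero(m); print('handle px',xs.min(),xs.max(),ys.min(),ys.max(),len(xs))
for p in[(193,271.5),(251,268.5)]: print('handle',ray(c,*p,.0735))
for p in[(138,100),(286,93),(141,207),(292,199)]: print('top',ray(c,*p,.106))
for p in[(149,251.5),(292,243)]: print('panel',ray(c,*p,.09))
for p in[(356,196),(469,170),(491,247),(376,276)]: print('board',ray(c,*p,.012))
im=cv2.resize(c['image'][185:285,130:300],None,fx=4,fy=4,interpolation=cv2.INTER_CUBIC); cv2.imwrite('pics/crop.png',im[:,:,::-1])
E
```

```text
top [([421.3, 204.8], [412, 197, 18, 17, 204]), ([485.8, 224.9], [476, 216, 21, 19, 297]), ([393.2, 240.1], [383, 233, 18, 17, 115])]
scene []
handle px 197 246 255 265 2
handle [0.46188146 0.19016396 0.0735    ]
handle [0.46520037 0.07247837 0.0735    ]
top [0.8105714  0.29355241 0.106     ]
top [ 0.81582885 -0.00728823  0.106     ]
top [0.59256854 0.28363657 0.106     ]
top [ 0.60068377 -0.01555905  0.106     ]
panel [0.5044809  0.27328822 0.09      ]
panel [ 0.51450414 -0.01266369  0.09      ]
board [ 0.61306764 -0.14836908  0.012     ]
board [ 0.66392113 -0.39768845  0.012     ]
board [ 0.49511764 -0.43488546  0.012     ]
board [ 0.43905519 -0.18563906  0.012     ]
```

View pics/crop.png

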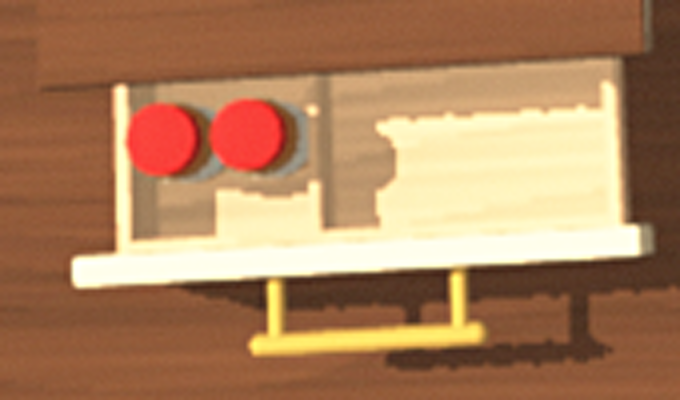

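The crop shows the empty bay on the right, between the partition at crop x≈330 and the side at x≈607. The panel's inner edge is at crop y≈225–250. Next I'll loosen the lid mask.

```bash
python3 - <<'E'
from h import *
C={n:np.load(n+'0.npy',allow_pickle=True).item() for n in('top','scene')}
L={}
for n,c in C.items():
    h=cv2.cvtColor(c['image'],cv2.COLOR_RGB2HSV); m=((h[...,0]<7)|(h[...,0]>172))&(h[...,1]>195)&(h[...,2]>120)
    k,_,st,ce=cv2.connectedComponentsWithStats(m.astype('uint8'))
    L[n]=[(ce[i],st[i]) for i in range(1,k) if 80<st[i][4]<900]
    print(n,[(np.round(a,1).tolist(),b.tolist()) for a,b in L[n]])
def line(c,p):
    o=ray(c,*p,0.5); q=ray(c,*p,0); return o,(q-o)/np.linalg.norm(q-o)
for a,b_ in L['top']:
  a=b_[:2]+(b_[2:4]-1)/2
  for b,_ in L['scene']:
    o1,d1=line(C['top'],a);o2,d2=line(C['scene'],b)
    s=np.linalg.lstsq(np.c_[d1,-d2],o2-o1,rcond=None)[0]
    p,q=o1+s[0]*d1,o2+s[1]*d2
    if np.linalg.norm(p-q)<.012 and -.02<p[2]<.15: print(np.round(a),np.round(b),np.round((p+q)/2,4),round(np.linalg.norm(p-q),4))
c=C['top']
for n,hh in(('short',.072),('med',.092),('tall',.112)):
  print(n,[np.round(ray(c,*(b[:2]+(b[2:4]-1)/2),hh),3).tolist() for a,b in L['top']])
print('scene px of green jar top', cv2.imread('pics/scene0.png')[230,243,::-1])
print('part',ray(c,212.5,220,.052),'side',ray(c,281.7,220,.062))
print('panel in',ray(c,148,249.3,.09),ray(c,293,241.3,.09))
print('handle mid',ray(c,222,270,.0735))
E
```

```text
top [([420.6, 205.1], [412, 197, 18, 17, 241]), ([193.1, 218.4], [182, 210, 20, 17, 191]), ([173.1, 220.3], [163, 212, 17, 17, 142]), ([485.7, 225.1], [476, 216, 21, 19, 315]), ([391.6, 240.8], [383, 232, 18, 18, 241])]
scene []
short [[0.585, -0.274, 0.072], [0.57, 0.194, 0.072], [0.567, 0.237, 0.072], [0.541, -0.404, 0.072], [0.515, -0.213, 0.072]]
med [[0.583, -0.27, 0.092], [0.569, 0.188, 0.092], [0.566, 0.229, 0.092], [0.541, -0.396, 0.092], [0.515, -0.209, 0.092]]
tall [[0.582, -0.265, 0.112], [0.568, 0.181, 0.112], [0.565, 0.221, 0.112], [0.54, -0.389, 0.112], [0.515, -0.206, 0.112]]
scene px of green jar top [225  63  59]
part [0.56620164 0.1565963  0.052     ] side [0.56206911 0.01016225 0.062     ]
panel in [0.50889099 0.27536782 0.09      ] [ 0.51781496 -0.01471262  0.09      ]
handle mid [0.46354259 0.13126197 0.0735    ]
```

```bash
python3 - <<'E'
from h import *
C={n:np.load(n+'0.npy',allow_pickle=True).item() for n in('top','scene')}
c=C['scene'];h=cv2.cvtColor(c['image'],cv2.COLOR_RGB2HSV); m=((h[...,0]<6)|(h[...,0]>172))&(h[...,1]>170)&(h[...,2]>150)
k,_,st,ce=cv2.connectedComponentsWithStats(m.astype('uint8'))
for i in range(1,k):
    if 60<st[i][4]<900: print('scene lid',ce[i].round(1),st[i])
for a in[(420.5,205),(485.9,225),(391.5,240.5)]:
  print(a,[proj(c,ray(C['top'],*a,z)).round(1).tolist() for z in(.072,.092,.112)])
E
```

```text
scene lid [367.1  91.1] [360  85  15  12 134]
scene lid [360.1 103.2] [352  97  16  13 154]
scene lid [241.8 228.2] [233 220  19  17 269]
scene lid [257.6 278.9] [249 270  19  18 277]
scene lid [194.6 312.6] [184 303  23  20 362]
(420.5, 205) [[257.1, 276.7], [256.4, 269.0], [255.8, 260.9]]
(485.9, 225) [[193.9, 329.1], [193.8, 320.3], [193.8, 311.3]]
(391.5, 240.5) [[241.6, 234.5], [241.2, 227.5], [240.7, 220.3]]
```

The heights are unambiguous:

| Jar | Position (m) |
|---|---|
| Short | (0.585, -0.274) |
| Medium | (0.515, -0.209) |
| Tall | (0.540, -0.389) |

I'll move over the short jar while starting the half-turn, which keeps joint 6 in range.

Call:
arm_command:
  moves:
    - [0.045,-0.009,0,0,0,-0.14]
    - [0.09,-0.018,0,0,0,-0.28]
    - [0.135,-0.027,0,0,0,-0.42]
    - [0.18,-0.036,0,0,0,-0.56]
    - [0.225,-0.045,0,0,0,-0.7]
    - [0.27,-0.054,0,0,0,-0.84]
    - [0.315,-0.063,0,0,0,-0.98]
    - [0.36,-0.072,0,0,0,-1.12]
    - [0.405,-0.081,0,0,0,-1.26]
    - [0.45,-0.09,0,0,0,-1.4]
  grip: 0.065

```text
time_s: 1.1
tcp_pos: [0.5548, -0.2908, 0.2476]
ee_rot: [-0.0, 0.664, 0.748, -0.0]
wrist_force: [0.7, -0.6, 0.7]
width: 0.759
grip_force: 0.0
```

```bash
cat >> h.py <<'E'
from scipy.spatial.transform import Rotation as Ro
def pose():
    s=observe(); q=s['ee_rot']; return s,np.array(s['tcp_pos']),Ro.from_quat([q[1],q[2],q[3],q[0]])
def goal(p,yaw):
    "shift and turn in tool axes to tcp p with tool x at yaw, pointing down"
    s,t,R=pose(); G=Ro.from_euler('z',yaw)*Ro.from_euler('x',np.pi)
    print('t',round(s['time_s'],2),'tcp',t.round(4),'j',np.round(s['joint_positions'],2),'F',np.round(s['wrist_force'],1),'w',round(s['width']*85.4,1),'g',round(s['grip_force'],1))
    print('shift',R.inv().apply(np.array(p)-t).round(4),'turn',(R.inv()*G).as_rotvec().round(4))
E
python3 -c "
from h import *
goal([.585,-.274,.22],.03+np.pi)"
```

```text
t 1.1 tcp [ 0.5548 -0.2908  0.2476] j [-0.59  0.32  0.41  1.66 -0.    0.86] F [ 0.7 -0.6  0.7] w 64.8 g 0.0
shift [0.0131 0.032  0.0275] turn [-3.0000e-04 -1.1000e-03 -1.4829e+00]
```

Call:
arm_command:
  moves:
    - [0.013,0.032,0,0,0,-0.148]
    - [0.013,0.032,0,0,0,-0.296]
    - [0.013,0.032,0,0,0,-0.444]
    - [0.013,0.032,0,0,0,-0.592]
    - [0.013,0.032,0,0,0,-0.74]
    - [0.013,0.032,0,0,0,-0.888]
    - [0.013,0.032,0,0,0,-1.036]
    - [0.013,0.032,0,0,0,-1.184]
    - [0.013,0.032,0,0,0,-1.332]
    - [0.013,0.032,0,0,0,-1.48]

```text
time_s: 2.1
tcp_pos: [0.5836, -0.2755, 0.2474]
ee_rot: [-0.001, -0.014, 1.0, 0.0]
wrist_force: [0.3, 0.3, 0.3]
width: 0.76
grip_force: 0.0
```

```bash
python3 - <<'E'
from h import *
goal([.585,-.274,.2],.03+np.pi)
s,t,R=pose(); c=cam('wrist'); T=np.array(c['tool_from_camera']); cv2.imwrite('pics/w1.png',c['image'][:,:,::-1])
def wray(u,v,z):
    o=R.apply(T[:3,3])+t; d=R.apply(T[:3,:3]@np.array([(u-c['cx'])/c['f'],(v-c['cy'])/c['f'],1])); return o+d*(z-o[2])/d[2]
h=cv2.cvtColor(c['image'],cv2.COLOR_RGB2HSV); m=((h[...,0]<7)|(h[...,0]>172))&(h[...,1]>170)&(h[...,2]>120)
k,_,st,ce=cv2.connectedComponentsWithStats(m.astype('uint8'))
for i in range(1,k):
    if st[i][4]>300: print(ce[i].round(1),st[i],wray(*ce[i],.072).round(4),wray(*ce[i],.092).round(4),wray(*ce[i],.112).round(4))
E
```

```text
t 2.1 tcp [ 0.5836 -0.2755  0.2474] j [-0.54  0.38  0.48  1.68  0.   -0.57] F [0.3 0.3 0.3] w 64.9 g 0.0
shift [-0.0015  0.0014  0.0474] turn [ 0.0009 -0.0014 -0.0027]
[395.5 108.2] [ 372   85   48   47 1779] [ 0.5131 -0.206   0.072 ] [ 0.5132 -0.2108  0.092 ] [ 0.5133 -0.2155  0.112 ]
[163.  137.5] [ 137  114   53   49 2076] [ 0.5427 -0.4043  0.072 ] [ 0.5408 -0.3959  0.092 ] [ 0.539  -0.3875  0.112 ]
[310.6 187.7] [ 291  168   40   41 1283] [ 0.5837 -0.2759  0.072 ] [ 0.5792 -0.276   0.092 ] [ 0.5747 -0.2761  0.112 ]
```

View pics/w1.png

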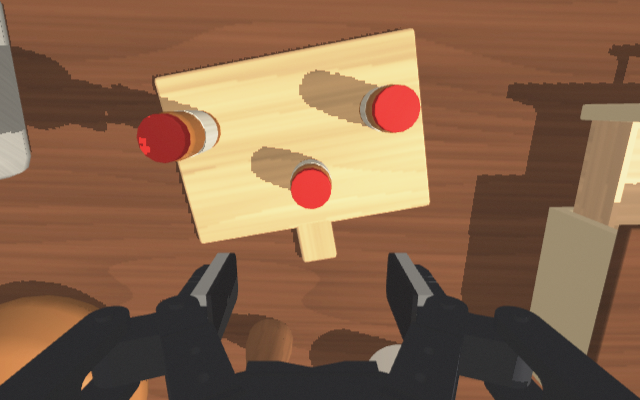

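The wrist view shows the short jar's lid at (311,188), which puts it at about (0.584, -0.276), right under the TCP. I'll descend straight down.

Call:
arm_command:
  moves:
    - [0,0,0.03,0,0,0]
    - [0,0,0.06,0,0,0]
    - [0,0,0.09,0,0,0]
    - [0,0,0.115,0,0,0]
    - [0,0,0.14,0,0,0]
    - [0,0,0.16,0,0,0]
    - [0,0,0.18,0,0,0]
    - [0,0,0.195,0,0,0]
    - [0,0,0.201,0,0,0]
    - [0,0,0.201,0,0,0]

```text
time_s: 3.15
tcp_pos: [0.5831, -0.2752, 0.046]
ee_rot: [-0.001, -0.01, 1.0, 0.001]
wrist_force: [0.0, 0.1, -0.3]
width: 0.76
grip_force: 0.0
```

Call:
arm_command:
  moves:
    - [0,0,0,0,0,0]
    - [0,0,0,0,0,0]
    - [0,0,0,0,0,0]
    - [0,0,0,0,0,0]
    - [0,0,0,0,0,0]
    - [0,0,0,0,0,0]
    - [0,0,0,0,0,0]
  grip: 0.03
  grip_force: 30

```text
time_s: 3.85
tcp_pos: [0.585, -0.2763, 0.0491]
ee_rot: [0.001, -0.011, 1.0, -0.001]
wrist_force: [0.4, -0.2, 4.6]
width: 0.454
grip_force: 31.3
```

Call:
arm_command:
  moves:
    - [0,0,-0.01,0,0,0]
    - [0,0,-0.03,0,0,0]
    - [0,0,-0.06,0,0,0]
    - [0,0,-0.09,0,0,0]
    - [0,0,-0.12,0,0,0]
    - [0,0,-0.14,0,0,0]
    - [0,0,-0.15,0,0,0]
    - [0,0,-0.15,0,0,0]

```text
time_s: 4.65
tcp_pos: [0.5844, -0.276, 0.1988]
ee_rot: [0.001, -0.011, 1.0, -0.001]
wrist_force: [-0.0, -0.9, -1.4]
width: 0.452
grip_force: 30.7
```

```bash
python3 - <<'E'
from h import *
goal([.585,-.274,.2],.03+np.pi)
s,t,R=pose(); c=cam('scene'); im=cv2.resize(c['image'][120:370,150:400],(750,750))[:600]; cv2.imwrite('pics/s2.png',im[:,:,::-1]); print('tcp px in crop',(proj(c,t)-[150,120])*3)
E
```

```text
t 4.65 tcp [ 0.5844 -0.276   0.1988] j [-0.54  0.36  0.37  1.57 -0.   -0.57] F [-0.  -0.9 -1.4] w 38.6 g 30.7
shift [-0.0006  0.002  -0.0012] turn [-0.0013  0.002  -0.0088]
tcp px in crop [292.56267917 360.36831117]
```

View pics/s2.png

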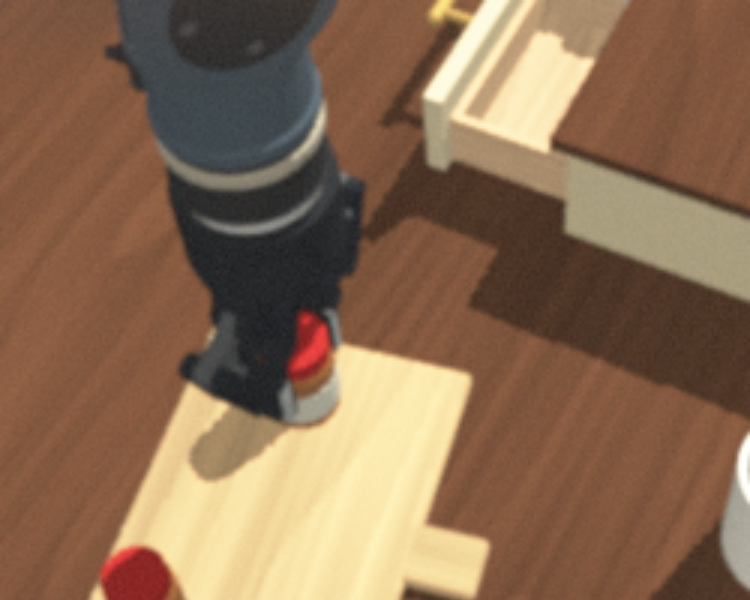

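The short jar is held upright in the gripper. I'll carry it over to the bay.

Call:
arm_command:
  moves:
    - [0.002,0.02,0,0,0,0]
    - [0.004,0.06,0,0,0,0]
    - [0.006,0.105,0,0,0,0]
    - [0.009,0.15,0,0,0,0]
    - [0.012,0.2,0,0,0,0]
    - [0.014,0.25,0,0,0,0]
    - [0.017,0.295,0,0,0,0]
    - [0.019,0.33,0,0,0,-0.009]
    - [0.021,0.352,0,0,0,-0.009]
    - [0.021,0.36,0,0,0,-0.009]

```text
time_s: 5.7
tcp_pos: [0.5534, 0.0861, 0.1949]
ee_rot: [-0.002, -0.017, 1.0, 0.0]
wrist_force: [0.4, -0.7, 0.0]
width: 0.453
grip_force: 30.7
```

```bash
python3 - <<'E'
from h import *
goal([.555,.083,.06],.03+np.pi)
s,t,R=pose(); c=cam('wrist'); T=np.array(c['tool_from_camera']); cv2.imwrite('pics/w3.png',c['image'][:,:,::-1])
np.save('w3.npy',dict(c=c,t=t,R=R.as_matrix()),allow_pickle=True)
E
```

```text
t 5.7 tcp [0.5534 0.0861 0.1949] j [0.03 0.14 0.09 1.53 0.   0.  ] F [ 0.4 -0.7  0. ] w 38.7 g 30.7
shift [-0.0021 -0.0032  0.1349] turn [ 0.0005 -0.0045  0.0035]
```

View pics/w3.png

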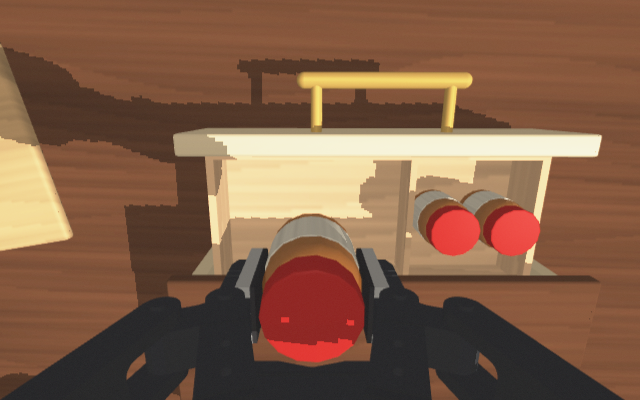

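The wrist view shows the panel's inner edge at row 157, the front of the wooden top at row 277, the drawer side at column ~218 and the partition at column ~398. I'll convert these to positions.

```bash
python3 - <<'E'
from h import *
D=np.load('w3.npy',allow_pickle=True).item(); c=D['c'];t=D['t'];R=D['R'];T=np.array(c['tool_from_camera'])
def wray(u,v,z):
    o=R@T[:3,3]+t; d=R@T[:3,:3]@np.array([(u-c['cx'])/c['f'],(v-c['cy'])/c['f'],1]); return (o+d*(z-o[2])/d[2]).round(4)
print('panel in',wray(200,156,.09),wray(560,157,.09))
print('top edge',wray(170,277,.106),wray(597,277,.106))
print('side',wray(218,200,.062),'part',wray(398,200,.052))
print('handle',wray(297,80,.068),wray(472,80,.068))
E
```

```text
panel in [0.5178 0.0103 0.09  ] [0.5106 0.2523 0.09  ]
top edge [ 0.5997 -0.0098  0.106 ] [0.5903 0.2849 0.106 ]
side [0.5556 0.0136 0.062 ] part [0.5536 0.1564 0.052 ]
handle [0.4659 0.0734 0.068 ] [0.4619 0.195  0.068 ]
```

Call:
arm_command:
  moves:
    - [-0.002,-0.002,0.01,0,0,0]
    - [-0.002,-0.002,0.03,0,0,0]
    - [-0.002,-0.002,0.055,0,0,0]
    - [-0.002,-0.002,0.08,0,0,0]
    - [-0.002,-0.002,0.1,0,0,0]
    - [-0.002,-0.002,0.115,0,0,0]
    - [-0.002,-0.002,0.125,0,0,0]
    - [-0.002,-0.002,0.13,0,0,0]
    - [-0.002,-0.002,0.132,0,0,0]
    - [-0.002,-0.002,0.132,0,0,0]

```text
time_s: 6.75
tcp_pos: [0.5579, 0.0818, 0.0659]
ee_rot: [0.001, -0.015, 1.0, -0.0]
wrist_force: [0.8, 0.5, 0.1]
width: 0.45
grip_force: 30.7
```

Call:
arm_command:
  moves:
    - [0,0,0.002,0,0,0]
    - [0,0,0.004,0,0,0]
    - [0,0,0.005,0,0,0]
    - [0,0,0.006,0,0,0]
    - [0,0,0.006,0,0,0]

```text
time_s: 7.25
tcp_pos: [0.5572, 0.0819, 0.0592]
ee_rot: [-0.0, -0.015, 1.0, -0.0]
wrist_force: [0.5, 0.5, -1.5]
width: 0.453
grip_force: 30.7
```

Call:
arm_command:
  moves:
    - [0,0,0.001,0,0,0]
    - [0,0,0.002,0,0,0]
    - [0,0,0.002,0,0,0]

```text
time_s: 7.55
tcp_pos: [0.5585, 0.082, 0.0591]
ee_rot: [0.001, -0.015, 1.0, 0.0]
wrist_force: [-1.2, 0.3, 4.7]
width: 0.454
grip_force: 31.2
```

Contact with the bay floor (4.7 N up), so I'll release.

Call:
arm_command:
  moves:
    - [0,0,0,0,0,0]
    - [0,0,0,0,0,0]
    - [0,0,0,0,0,0]
    - [0,0,0,0,0,0]
    - [0,0,0,0,0,0]
    - [0,0,0,0,0,0]
  grip: 0.062

```text
time_s: 8.15
tcp_pos: [0.5572, 0.0819, 0.0571]
ee_rot: [-0.0, -0.015, 1.0, 0.0]
wrist_force: [0.4, -0.5, -0.2]
width: 0.727
grip_force: 0.0
```

Call:
arm_command:
  moves:
    - [0,0,-0.005,0,0,0]
    - [0,0,-0.015,0,0,0]
    - [0,0,-0.03,0,0,0]
    - [0,0,-0.05,0,0,0]
    - [0,0,-0.075,0,0,0]
    - [0,0,-0.1,0,0,0]
    - [0,0,-0.13,0,0,0]
    - [0,0,-0.15,0,0,0]
    - [0,0,-0.16,0,0,0]
    - [0,0,-0.16,0,0,0]

```text
time_s: 9.15
tcp_pos: [0.5586, 0.0819, 0.2204]
ee_rot: [0.003, -0.015, 1.0, 0.0]
wrist_force: [-1.0, 0.2, 0.2]
width: 0.724
grip_force: 0.0
```

```bash
python3 - <<'E'
from h import *
goal([.41,.135,.22],.03+np.pi)
c=cam('wrist'); cv2.imwrite('pics/w4.png',c['image'][:,:,::-1])
E
```

```text
t 9.15 tcp [0.5586 0.0819 0.2204] j [ 0.03  0.14  0.14  1.57 -0.   -0.  ] F [-1.   0.2  0.2] w 61.8 g 0.0
shift [ 0.1469  0.0575 -0.0004] turn [-0.      0.0053  0.0002]
```

View pics/w4.png

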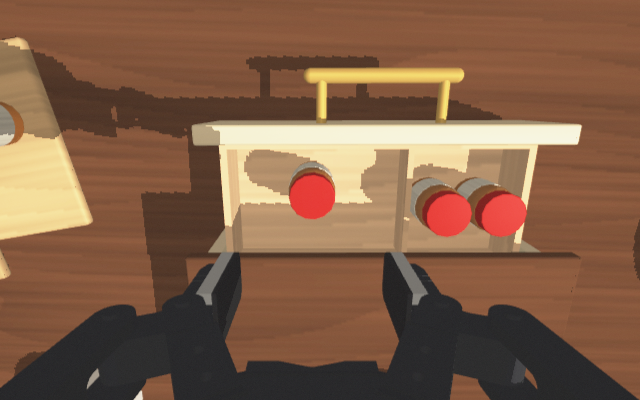

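The short jar stands upright in the bay at (312,190), released and clear of the walls. Next I'll close the fingers and go round in front of the handle.

Call:
arm_command:
  moves:
    - [0.03,0.01,0,0,0,0]
    - [0.065,0.025,0,0,0,0]
    - [0.1,0.04,0,0,0,0]
    - [0.127,0.052,0,0,0,0]
    - [0.137,0.057,0,0,0,0]
    - [0.137,0.057,0.02,0,0,0]
    - [0.137,0.057,0.06,0,0,0]
    - [0.137,0.057,0.1,0,0,0]
    - [0.137,0.057,0.14,0,0,0]
    - [0.137,0.057,0.158,0,0,0]
  grip: 0

```text
time_s: 10.2
tcp_pos: [0.4151, 0.1339, 0.0538]
ee_rot: [-0.004, -0.015, 1.0, -0.001]
wrist_force: [-1.1, -0.2, 0.5]
width: -0.001
grip_force: 0.0
```

```bash
python3 - <<'E'
from h import *
goal([.42,.134,.062],.03+np.pi)
c=cam('top'); cv2.imwrite('pics/t5.png',cv2.resize(c['image'][150:320,120:320],None,fx=3,fy=3)[:,:,::-1]); s,t,R=pose(); print((proj(c,t)-[120,150])*3)
E
```

```text
t 10.2 tcp [0.4151 0.1339 0.0538] j [ 0.16 -0.13 -0.46  1.25 -0.    0.13] F [-1.1 -0.2  0.5] w -0.1 g 0.0
shift [-0.0048 -0.     -0.0083] turn [-0.0014 -0.0082 -0.0001]
[310.64050851 430.96111933]
```

View pics/t5.png

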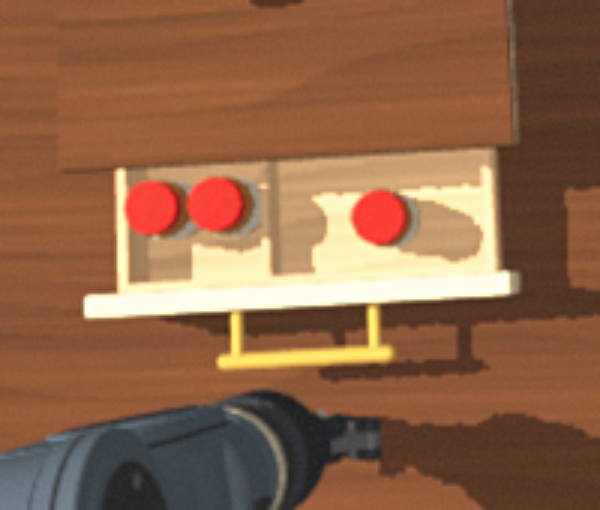

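The top view shows the jar upright in the bay (380,217) and the gripper in front of the handle's middle. I'll push gently.

Call:
arm_command:
  moves:
    - [-0.005,0,-0.004,0,0,0]
    - [-0.012,0,-0.006,0,0,0]
    - [-0.018,0,-0.006,0,0,0]
    - [-0.023,0,-0.006,0,0,0]
    - [-0.028,0,-0.006,0,0,0]
    - [-0.033,0,-0.006,0,0,0]
    - [-0.039,0,-0.006,0,0,0]
    - [-0.046,0,-0.006,0,0,0]
    - [-0.053,0,-0.006,0,0,0]
    - [-0.06,0,-0.006,0,0,0]

```text
time_s: 11.25
tcp_pos: [0.4791, 0.1366, 0.0652]
ee_rot: [-0.0, -0.015, 1.0, 0.0]
wrist_force: [-1.8, 0.6, 1.2]
width: -0.003
grip_force: 0.7
```

Call:
arm_command:
  moves:
    - [-0.007,0,0,0,0,0]
    - [-0.014,0,0,0,0,0]
    - [-0.021,0,0,0,0,0]
    - [-0.028,0,0,0,0,0]
    - [-0.034,0,0,0,0,0]
    - [-0.039,0,0,0,0,0]
    - [-0.044,0,0,0,0,0]
    - [-0.048,0,0,0,0,0]
    - [-0.052,0,0,0,0,0]
    - [-0.055,0,0,0,0,0]

```text
time_s: 12.25
tcp_pos: [0.5329, 0.1382, 0.0652]
ee_rot: [-0.001, -0.015, 1.0, -0.0]
wrist_force: [-2.6, 0.3, 1.4]
width: 0.004
grip_force: 1.4
```

Call:
arm_command:
  moves:
    - [-0.002,0,0,0,0,0]
    - [-0.004,0,0,0,0,0]
    - [-0.006,0,0,0,0,0]
    - [-0.008,0,0,0,0,0]
    - [-0.01,0,0,0,0,0]

```text
time_s: 12.75
tcp_pos: [0.5433, 0.1383, 0.0655]
ee_rot: [-0.0, -0.015, 1.0, -0.0]
wrist_force: [-4.5, 0.1, 2.4]
width: 0.001
grip_force: 2.2
```

```bash
python3 - <<'E'
from h import *
goal([.42,.134,.062],.03+np.pi)
c=cam('top'); cv2.imwrite('pics/t6.png',cv2.resize(c['image'][150:320,120:320],None,fx=3,fy=3)[:,:,::-1])
E
```

```text
t 12.75 tcp [0.5433 0.1383 0.0655] j [ 0.13  0.18 -0.12  1.27 -0.    0.1 ] F [-4.5  0.1  2.4] w 0.1 g 2.2
shift [ 0.1234 -0.0006  0.0036] turn [-0.0003 -0.0009  0.    ]
```

View pics/t6.png

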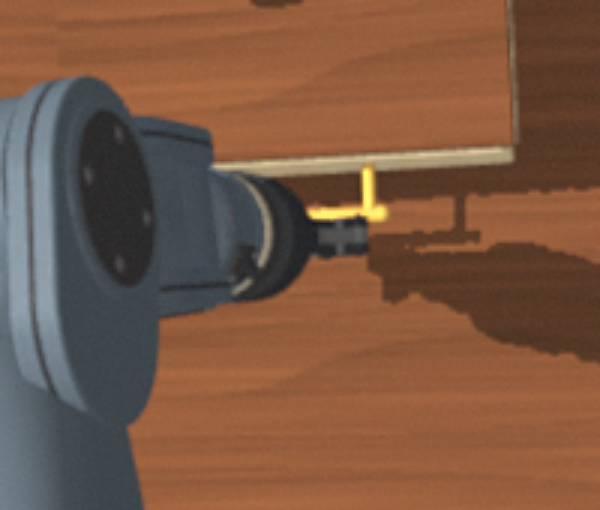

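The panel is nearly flush, with a thin strip still showing, and force is rising into the ball (4.5 N). I'll keep pushing in small steps.

Call:
arm_command:
  moves:
    - [-0.002,0,0,0,0,0]
    - [-0.004,0,0,0,0,0]
    - [-0.006,0,0,0,0,0]
    - [-0.008,0,0,0,0,0]
    - [-0.008,0,0,0,0,0]

```text
time_s: 13.3
tcp_pos: [0.5437, 0.1383, 0.0653]
ee_rot: [-0.008, -0.015, 1.0, -0.001]
wrist_force: [-20.1, -0.6, 15.6]
width: -0.001
grip_force: 10.3
```

Call:
arm_command:
  moves:
    - [-0.002,0,0,0,0,0]
    - [-0.004,0,0,0,0,0]
    - [-0.004,0,0,0,0,0]

```text
time_s: 13.6
tcp_pos: [0.5438, 0.1383, 0.0653]
ee_rot: [-0.012, -0.016, 1.0, -0.001]
wrist_force: [-28.0, -3.0, 21.4]
width: 0.002
grip_force: 14.8
```

Force rose to 28 N with no motion, so this looks like the end stop. I'll back off and check how far out the drawer is.

Call:
arm_command:
  moves:
    - [0.012,0,0,0,0,0]
    - [0.02,0,0,0,0,0]
    - [0.04,0,0,0,0,0]
    - [0.07,0,0,0,0,0]
    - [0.1,0,0,0,0,0]
    - [0.13,0,0,0,0,0]
    - [0.13,0,-0.04,0,0,0]
    - [0.13,0,-0.08,0,0,0]
    - [0.13,0,-0.12,0,0,0]
    - [0.13,0,-0.14,0,0,0]

```text
time_s: 14.6
tcp_pos: [0.4277, 0.1352, 0.2095]
ee_rot: [0.004, -0.015, 1.0, 0.001]
wrist_force: [0.1, 0.3, 0.3]
width: 0.004
grip_force: 0.0
```

```bash
python3 - <<'E'
from h import *
goal([.42,.134,.2],.03+np.pi)
c=cam('top'); a=c['image'][150:250,130:300]; cv2.imwrite('pics/t7.png',cv2.resize(a,None,fx=4,fy=4)[:,:,::-1])
for p in [(222,200),(260,198)]: pass
E
```

```text
t 14.6 tcp [0.4277 0.1352 0.2095] j [ 0.16 -0.17 -0.18  1.55 -0.    0.13] F [0.1 0.3 0.3] w 0.3 g 0.0
shift [ 0.0078 -0.001   0.0094] turn [0.0009 0.0079 0.0002]
```

View pics/t7.png

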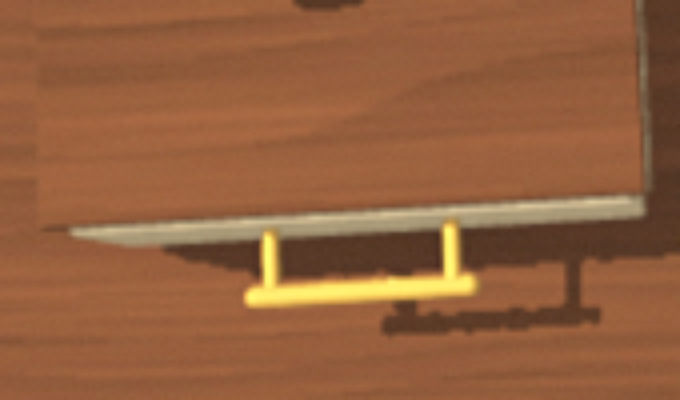

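```bash
python3 - <<'E'
from h import *
c=np.load('top0.npy',allow_pickle=True).item()
q=np.array([.03])
x=np.array([np.cos(.03),np.sin(.03)]); 
ed=(ray(c,141,207,.106)+ray(c,292,199,.106))[:2]/2
O=ed+.108*x-0*x
for n,p,z in(('handle0',(222,270),.0735),('handle1',(220.1,222.8),.0735),('panel bottom edge L',(162,211.2),.014),('panel bottom R',(290.5,203.7),.014)):
    print(n,((ray(c,*p,z)[:2]-O)@x).round(4))
E
```

```text
handle0 -0.2411
handle1 -0.1456
panel bottom edge L -0.1099
panel bottom R -0.1091
```

The panel's front face is at -110 mm in the unit's frame, flush with the carcass. The handle is at -145 mm, exactly 35 mm ahead of it, and the push ended on a hard stop. The drawer is home and the arm is clear, so I'll hand in.

```bash
python3 -c "
from h import *
print(finish_job())"
```

```text
the job is handed in; nothing more can be done
None
```

I stood the short jar in the front bay, let go of it and pushed the drawer to its end stop (front flush with the unit); the medium and tall jars were left alone. I handed the job in at about 15 s; no verdict came back, and the jar could not be seen once the drawer was shut.

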